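Start the dust extractor's filter cleaning at the bench control panel

ROBOT

A 6-joint arm with a two-finger parallel gripper is mounted at the origin on a cart in front of the work surface, level with it; the furniture and walls round the work are solid. World frame = base frame: x ahead of the robot, y to its left, z up, the work surface at z = 0. Lengths are in m, angles in rad, forces in N, time in s.
With the tool pointing down it reaches from about 0.3 to 0.775 m from the base axis. Payload 14.6 kg.
Tool frame: the origin (TCP) lies at the very end of the fingers, on their centre line; the grasp point (between the pads) lies 19 mm behind it; z points along the fingers, y is the line along which they close (so a half turn about z gives the same grasp; the last joint's range is limited). The gripper opens to 94 mm and grips with 3 to 60 N. Pads are 16 mm wide; open, the fingers measure 119 mm over their backs; the gripper's body (75 mm by 177 mm) begins 78 mm behind the grasp point.
Start: joints at [1.069, 0.3, 1.521, -0, 1.321, -0.067], TCP at [0.232, 0.499, 0.183] pointing down, gripper open.
Joint ranges: [-3.03, 3.03], [-0.79, 2.21], [0.23, 2.52], [-1.04, 4.18], [0, 3.07], [-2.55, 2.55]. Speed limits (rad/s): [2.22, 2.22, 2.57, 3.14, 3.14, 3.14].

INTERFACE

Orientations are given as [roll, pitch, yaw] about the fixed x, y, z axes, in that order (R = Rz(yaw) Ry(pitch) Rx(roll)).
In Python, from station import ctrl gives the robot as it stands.
- The arm moves only by the tool move_arm, never from a script. Its argument "targets" is a list of rows, each a list of 6 numbers: the shift along the tool's x, y, z in units of 1000 mm (1.0 is 1000 mm), then the turn, a rotation vector about the tool's x, y, z in units of 30 degrees (1.0 is 30 degrees). In form: [[tx, ty, tz, ax, ay, az], ...]. A call has exactly 5 rows; each row is the pose to reach, as a shift and turn from the pose commanded when the call began, along the tool's axes at that moment; what a row does not reach only later rows make up. A row lasts 1/12 s, in which the tool goes at most 41.7 mm and 7.16 degrees, less where a joint would pass 70% of its speed; a pose out of reach is approached as far as the arm can. A call with a number of a shift or a turn outside -1 to 1 is refused whole. A call with a gripper value outside its range is refused whole. "fingers" is the opening, from -1 (shut) to 1 (fully open), set as the call begins (left out, the last holds). The fingers move at their own pace and stop on an object; "grip_force" is the grip in N (left out, the last holds). Time passes only in rows, so rows that repeat a pose let the fingers close, or fill a call up. It gives the time, the measured TCP pose, the force and the opening at its end, in the units of the state.
- ctrl.get_obs(): the state, without advancing time (a new reading comes with each control period).
- ctrl.camera(name): name is "side" or "top" or "wrist"; returns the picture (420x560x3 uint8, red, green, blue); there is no depth.
- ctrl.camera_info(name): a dict with "fx", "fy", "cx", "cy" (pixels), "k1" (the pictures are not rectified: a ray, as slopes to the right and down, at radius r is drawn at 1 + k1 r^2 times it, then the intrinsics apply), "rvec" (rotation vector, rad) and "tvec" (3), from world to camera coordinates, as OpenCV has them. Camera axes: x right, y down, z forward; pixel columns grow to the right and rows downward; lengths in m; the calibration is good to about 2 mm. A picture is of the moment at which its call begins: read the wrist's pose just before it. camera_info takes no time and is no camera call; for the wrist camera it gives the pose at the moment of the call.
- ctrl.hand_in(): hands the job in, once; it reports no verdict.
The state is a dict: "time_s": time; "qpos": joint angles; "joint_vel": joint speeds; "tau": joint torques, N m; "ee_pos": TCP position; "eef_rot": TCP orientation; "force": force on the tool from outside, world axes, zero at the start; "moment": the same for the moment, N m; "grip_width": finger opening in m.
Only numpy, scipy, OpenCV 4.12 (cv2) and the standard library are available. Lean on these libraries where they do the work, as an engineer would, in place of code of your own. Each camera call takes 0.05 s, during which the arm holds its last target. There are 200 camera calls.

TASK

Start the dust extractor's filter cleaning from the control panel on the bench, pressing with the fingertips in this order: tip the black rocker fully to its on side (the end with the white bar), push the blue button fully in so that it stays in, then press the green button fully down and keep it down: your program finishes while still holding the green button. Do not touch the yellow module with the red stop button, do not press so hard that the panel could be damaged, and do not pick up or shift the things lying around it.

Things in the scene. Friction and masses are not known exactly. Their poses are not given: they have to be found in the camera images.
- control_panel: Grey flat control box fixed to the bench, 115 x 350 x 40 mm with a 5 mm aluminium rail on top (rail top 45 mm above the bench). Origin at the centre of its underside; x runs across it to the side with the black cable gland (away from the robot, give or take the yaw), y along the row of modules, z up. Four modules at 76 mm pitch stand on it in varying order.
- rocker_module: One of four modules side by side on the panel, housing 100 x 62 x 30 mm; origin at the centre of its underside (45 mm above the bench), axes parallel to the panel's; grey with the black rocker on top: paddle 60 mm long (panel x) and 36 mm wide, pivot along panel y through the centre, 38 mm above the underside.
- blue_module: One of four modules side by side on the panel, housing 100 x 62 x 30 mm; origin at the centre of its underside (45 mm above the bench), axes parallel to the panel's; grey with the blue button.
- green_module: One of four modules side by side on the panel, housing 100 x 62 x 30 mm; origin at the centre of its underside (45 mm above the bench), axes parallel to the panel's; grey with the green button.
- red_module: One of four modules side by side on the panel, housing 100 x 62 x 30 mm; origin at the centre of its underside (45 mm above the bench), axes parallel to the panel's; yellow with the red mushroom-headed stop button. Must not be touched.
- rocker_on_end (a point): Point on the rocker's top surface at the white bar, 21 mm from the pivot towards +x of the panel. Off, about 96 mm above the bench; on, about 90 mm, and the paddle then slopes up from it towards the pivot. Press straight down here, with the narrow side of the closed fingers along the rocker's length, so that they stay on this side of the pivot.
- blue_button_top (a point): Centre of the flat top of the blue button (34 mm diameter), 89 mm above the bench when out; moves with the button.
- green_button_top (a point): Centre of the flat top of the green button (34 mm diameter), 89 mm above the bench when out; moves with the button.
- red_button_top (a point): Centre of the top of the red mushroom button (42 mm diameter), 89 mm above the bench when out. Leave it alone.
- rocker (a joint): Rocker angle: 0 off (white-bar end up) to 0.32 rad fully on (white-bar end down). Stays where it is left; tipping it takes about 3 to 4 N at the white bar.
- blue_button (a joint): Travel of the blue button: 0 out, 0.007 m fully in, straight down. It has no return spring: it moves with about 3.5 N and stays in.
- green_button (a joint): Travel of the green button: 0 out, 0.007 m fully down. Sprung: 1.5 N to start, 5 N when fully down; it comes back up when released.
- red_button (a joint): Travel of the red stop button: 0 out, 0.007 m down, sprung. Must stay out.
- tape_measure: Yellow tape measure lying loose on the robot's side of the panel, 62 x 76 x 32 mm; origin at the centre of its underside. Bystander.
- sanding_block: Wooden sanding block lying loose behind the panel, 42 x 76 x 29 mm; origin at the centre of its underside. Bystander.
- screwdriver: Red-handled screwdriver lying loose behind the panel, 30 x 213 x 30 mm, long along its y; origin at the centre of its underside. Bystander.
- brush_mug: Dark mug standing loose on the robot's side of the panel, 80 mm diameter, 107 mm over the handle, 81 mm tall; origin at the centre of its underside. Bystander.

How it is judged:
By the outcome, as a careful person would: the job done as asked, in the order asked, and still so for the second after the job is handed in, while the arm keeps its last pose, push and grip.
It also fails if it takes over 35 s, if anything falls off the work surface, if the arm or the gripper's body presses on something with over 40 N, if the wrist force passes 120 N, or if a joint passes its speed limit or range.

## Working session

There is one attempt and no reset: what is moved stays moved. The work goes in short steps, Python scripts to look and compute and a tool call to move; the robot and the scene stay as the last step left them, time stands still between calls to the robot, and variables do not carry over. Pictures are saved under pics/ and viewed, on a budget of 10 in all, crops included, one or two more only if the job needs it, and the job is handed in when it is done.

Besides the shell and the picture viewer there is one more tool, called as a command line: name --pt "numbers of a row" for each row, then --argument value for the rest. move_arm: Moves the arm, as the interface text tells. Shifts and turns lie within -1 to 1; 1 stands for 1000 mm of shift or 30 degrees of turn. Its arguments: {"type":"object","properties":{"targets":{"type":"array"},"fingers":{"type":"number"},"grip_force":{"type":"number"}},"required":["targets"]}

```bash
mkdir -p pics; ls
cat > h.py <<'E'
import numpy as np, cv2
from station import ctrl
from scipy.spatial.transform import Rotation as R
def cam(n): 
    i=ctrl.camera_info(n); return i,R.from_rotvec(i["rvec"]).as_matrix(),np.array(i["tvec"])
def dist(i): return np.array([i["k1"],0,0,0,0.]),np.array([[i["fx"],0,i["cx"]],[0,i["fy"],i["cy"]],[0,0,1.]])
def to_world(n,px,z):
    i,Rm,t=cam(n); D,K=dist(i)
    u=cv2.undistortPoints(np.array([[px]],float),K,D)[0,0]
    d=Rm.T@np.array([u[0],u[1],1]); c=-Rm.T@t
    return c+d*(z-c[2])/d[2]
def to_px(n,P):
    i,Rm,t=cam(n); D,K=dist(i)
    return cv2.projectPoints(np.array(P,float).reshape(-1,1,3),np.array(i["rvec"],float),t,K,D)[0][:,0]
def snap(n,f):
    im=ctrl.camera(n); cv2.imwrite(f"pics/{f}.png",im[:,:,::-1]); return im
E
python3 - <<'E'
from h import *
o=ctrl.get_obs();print(o)
for n in("top","side"):
    snap(n,n+"0"); i,Rm,t=cam(n);print(n,-Rm.T@t,i)
E
```

```text
pics
{'time_s': 0.0, 'qpos': array([ 1.06941600e+00,  3.00488343e-01,  1.52161197e+00, -4.30837087e-05,
        1.32070739e+00, -6.65801612e-02]), 'joint_vel': array([ 0.00203769,  0.00044852, -0.00058502,  0.00019268,  0.00033063,
        0.00070565]), 'tau': array([-3.68565870e-04, -5.31791461e+01, -3.52743351e+01,  7.09034060e-02,
        2.42679776e-02, -1.20645532e-04]), 'ee_pos': array([0.23153254, 0.49855417, 0.18286383]), 'eef_rot': array([-3.14037752e+00, -3.92005359e-05,  2.70680315e+00]), 'force': array([-1.11448916, -0.80631994,  0.34287224]), 'moment': array([ 0.03624782,  0.02389275, -0.00216024]), 'grip_width': 0.09426375465511663}
top [0.40613816 0.04104222 0.95111383] {'fx': 484.8848439985817, 'fy': 484.8848439985817, 'cx': 286.16474622526437, 'cy': 213.40146155130898, 'k1': -0.05567442684595074, 'rvec': array([ 2.12418481, -2.12501563,  0.22439607]), 'tvec': array([0.02831511, 0.58387054, 0.85413326])}
side [ 0.28769752 -0.82621714  0.59950269] {'fx': 494.25657097578204, 'fy': 494.25657097578204, 'cx': 282.14985200041565, 'cy': 211.3131332068023, 'k1': -0.061082803703818696, 'rvec': array([ 2.05082272, -0.35271968,  0.18795905]), 'tvec': array([-0.53253927,  0.19918106,  0.89528595])}
```

View pics/top0.png

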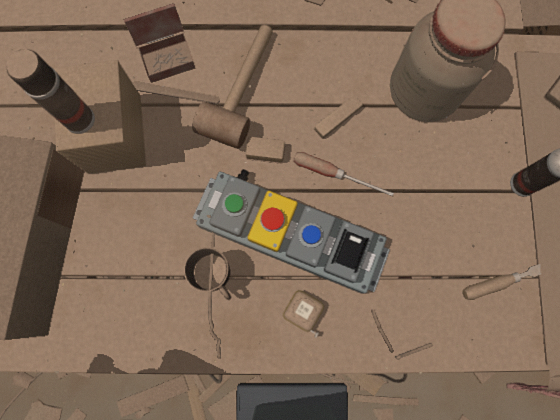

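View pics/side0.png

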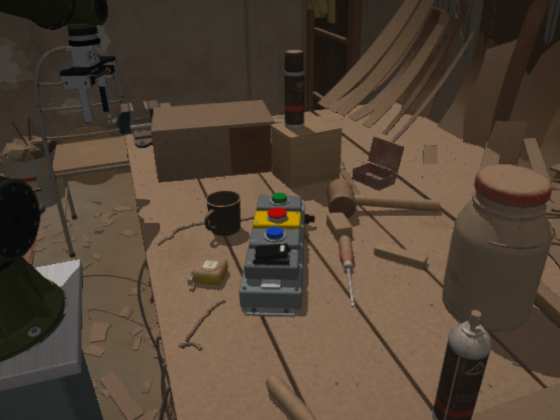

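The top view shows, left to right, green (234,203), red (272,218), blue (311,234) and the rocker (351,250) with its white bar near (355,238). Next I'll refine these by segmentation.

Run:
```python
from h import *
im=cv2.imread("pics/top0.png"); hsv=cv2.cvtColor(im,cv2.COLOR_BGR2HSV)
def big(m):
    n,l,s,c=cv2.connectedComponentsWithStats(m); k=1+np.argmax(s[1:,4]); return c[k],s[k]
roi=np.zeros(im.shape[:2],np.uint8); roi[165:300,185:400]=255
W={}
for k,lo,hi in(("green",(50,100,50),(85,255,255)),("red",(0,150,60),(6,255,255)),("blue",(100,130,60),(130,255,255))):
    c,s=big(cv2.inRange(hsv,lo,hi)&roi); W[k]=to_world("top",c,.089); print(k,c,s,W[k].round(4))
r2=np.zeros_like(roi); r2[225:280,330:375]=255
c,s=big(cv2.inRange(hsv,(0,0,0),(180,255,45))&r2); print("rocker",c,s,to_world("top",c,.085).round(4))
r3=np.zeros_like(roi); r3[228:248,345:368]=255
c,s=big(cv2.inRange(hsv,(0,0,150),(180,60,255))&r3); print("bar",c,s,to_world("top",c,.096).round(4))
d=W["green"]-W["blue"]; print(np.linalg.norm(d)/2, "y-axis yaw",np.degrees(np.arctan2(-d[0],d[1])))
yv=d/np.linalg.norm(d); xv=np.array([yv[1],-yv[0],0]); rc=(W["green"]+W["blue"])/2-2*.076*yv
print("rocker pred",rc, "on end",rc+.021*xv, W["red"]-(W["green"]+W["blue"])/2)
cv2.imwrite("pics/crop.png",cv2.resize(im[160:300,185:400],None,fx=3.5,fy=3.5,interpolation=2))
```

```text
green [233.62025316 202.85654008] [225 195  18  17 237] [0.597  0.1241 0.089 ]
red [272.18947368 218.28157895] [261 208  23  22 380] [0.5685 0.0538 0.089 ]
blue [311.1        234.11923077] [302 225  19  19 260] [ 0.5396 -0.0163  0.089 ]
rocker [350.15191546 251.07265522] [332 229  37  43 757] [ 0.5094 -0.0865  0.085 ]
bar [355.         238.88095238] [350 236  11   7  42] [ 0.5299 -0.0942  0.096 ]
0.07583248619833592 y-axis yaw -22.24918554852434
rocker pred [ 0.5107708  -0.08675706  0.089     ] on end [ 0.53020726 -0.09470841  0.089     ] [ 2.26381802e-04 -8.37964271e-05  0.00000000e+00]
```

View pics/crop.png

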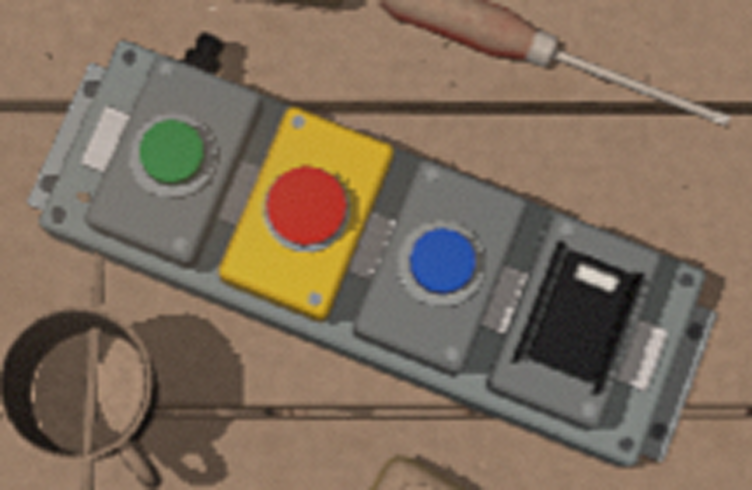

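Pitch measures 75.8 mm, the red button lies midway, and the bar at (0.530,-0.094) agrees with the prediction, so the estimates hold. Panel yaw is -22.2°. I'll close the fingers, rise, and head over.

move_arm --pt "0 0 -0.04 0 0 0" --pt "0 0 -0.08 0 0 -0.09" --pt "-0.03 -0.024 -0.1 0 0 -0.09" --pt "-0.06 -0.048 -0.1 0 0 -0.09" --pt "-0.09 -0.071 -0.1 0 0 -0.09" --fingers -1 --grip_force 20

```text
time_s: 0.52
ee_pos: [0.2837, 0.3954, 0.2843]
eef_rot: [3.14, 0.001, 2.755]
force: [0.4, 0.8, 0.6]
grip_width: 0.064
```

```bash
cat >> h.py <<'E'
def go(P,yaw=np.radians(157.75)):
    o=ctrl.get_obs(); Rt=R.from_euler("xyz",o["eef_rot"])
    print("t",round(o["time_s"],2),"pos",o["ee_pos"].round(4),"rpy",np.degrees(o["eef_rot"]).round(2),"F",o["force"].round(2),"w",round(o["grip_width"],4))
    tgt=R.from_euler("xyz",[np.pi,0,yaw])
    print("shift",Rt.inv().apply(np.array(P)-o["ee_pos"]).round(4),"turn",(np.degrees((Rt.inv()*tgt).as_rotvec())/30).round(3))
E
python3 -c "
from h import *
go([.530,-.0945,.15])"
```

```text
t 0.52 pos [0.2837 0.3954 0.2843] rpy [1.7991e+02 3.0000e-02 1.5787e+02] F [0.35 0.78 0.64] w 0.064
shift [-0.4127 -0.3612  0.134 ] turn [0.003 0.001 0.004]
```

move_arm --pt "-0.03 -0.026 0 0 0 0" --pt "-0.06 -0.052 0 0 0 0" --pt "-0.09 -0.079 0 0 0 0" --pt "-0.12 -0.105 0 0 0 0" --pt "-0.15 -0.131 0 0 0 0"

```text
time_s: 0.93
ee_pos: [0.373, 0.2167, 0.2834]
eef_rot: [-3.142, -0.0, 2.754]
force: [1.0, 0.2, -0.3]
grip_width: 0.0305
```

move_arm --pt "-0.03 -0.026 0 0 0 0" --pt "-0.06 -0.052 0 0 0 0" --pt "-0.09 -0.079 0.01 0 0 0" --pt "-0.12 -0.105 0.02 0 0 0" --pt "-0.15 -0.131 0.03 0 0 0"

```text
time_s: 1.35
ee_pos: [0.4625, 0.0385, 0.253]
eef_rot: [3.141, 0.0, 2.754]
force: [0.6, 1.4, 0.7]
grip_width: 0.0008
```

```bash
python3 -c "
from h import *
go([.530,-.0945,.15])"
```

```text
t 1.35 pos [0.4625 0.0385 0.253 ] rpy [1.7999e+02 1.0000e-02 1.5778e+02] F [0.57 1.36 0.67] w 0.0008
shift [-0.1128 -0.0976  0.1031] turn [0.    0.    0.001]
```

move_arm --pt "-0.028 -0.025 0.005 0 0 0" --pt "-0.057 -0.05 0.01 0 0 0" --pt "-0.085 -0.074 0.03 0 0 0" --pt "-0.113 -0.098 0.05 0 0 0" --pt "-0.113 -0.098 0.09 0 0 0"

```text
time_s: 1.77
ee_pos: [0.5324, -0.0979, 0.1647]
eef_rot: [3.142, 0.005, 2.75]
force: [1.0, -0.4, 0.5]
grip_width: 0.0009
```

move_arm --pt "0 0 0.02 0 0 0" --pt "0 0 0.03 0 0 0" --pt "0 0 0.04 0 0 0" --pt "0 0 0.045 0 0 0" --pt "0 0 0.045 0 0 0"

```text
time_s: 2.18
ee_pos: [0.5298, -0.0926, 0.1185]
eef_rot: [3.142, 0.0, 2.754]
force: [-0.1, -0.8, -0.4]
grip_width: 0.0005
```

```bash
python3 -c "
from h import *
go([.530,-.0945,.096])
snap('wrist','w1');im=snap('side','s1')
print(to_px('wrist',[[.530,-.0945,.096],[.5108,-.0868,.083],[.5396,-.0163,.089]]))
c=cv2.imread('pics/s1.png')[170:320,190:360];w=cv2.imread('pics/w1.png')
cv2.imwrite('pics/both1.png',cv2.resize(np.hstack([cv2.resize(w,(440,330)),cv2.resize(c,(360,330),interpolation=2)]),(800,330)))"
```

```text
t 2.18 pos [ 0.5298 -0.0926  0.1185] rpy [1.8000e+02 1.0000e-02 1.5782e+02] F [-0.14 -0.77 -0.37] w 0.0005
shift [-0.0009 -0.0017  0.0225] turn [0.    0.    0.002]
[[282.57898483 232.3344433 ]
 [282.50921823 197.38550136]
 [397.56108041 199.4443646 ]]
```

View pics/both1.png

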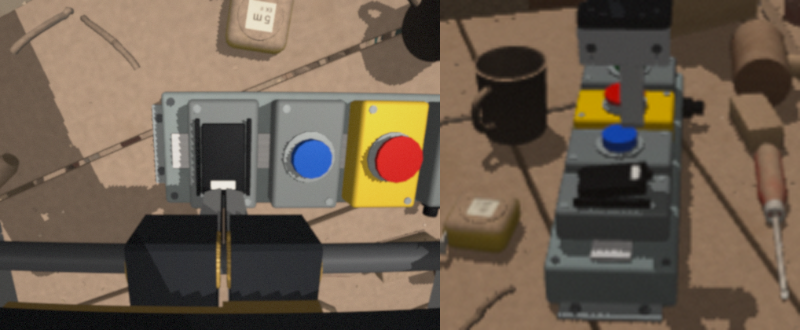

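The wrist view puts the bar at about (223,185) against a predicted (222,182) at that scale, so alignment is within about 2 mm. Next I press gently.

move_arm --pt "-0.002 -0.0015 0.01 0 0 0" --pt "-0.002 -0.0015 0.018 0 0 0" --pt "-0.002 -0.0015 0.022 0 0 0" --pt "-0.002 -0.0015 0.024 0 0 0" --pt "-0.002 -0.0015 0.026 0 0 0"

```text
time_s: 2.7
ee_pos: [0.5308, -0.095, 0.0921]
eef_rot: [-3.141, -0.0, 2.754]
force: [-0.0, -0.6, -0.4]
grip_width: 0.0005
```

```bash
python3 -c "
from h import *
go([.5307,-.0949,.0905])"
```

```text
t 2.7 pos [ 0.5308 -0.095   0.0921] rpy [-1.7999e+02 -2.0000e-02  1.5779e+02] F [-0.04 -0.61 -0.4 ] w 0.0005
shift [0.0002 0.0001 0.0016] turn [-0.    -0.001  0.001]
```

move_arm --pt "0 0 0.0005 0 0 0" --pt "0 0 0.001 0 0 0" --pt "0 0 0.0015 0 0 0" --pt "0 0 0.002 0 0 0" --pt "0 0 0.002 0 0 0"

```text
time_s: 3.12
ee_pos: [0.531, -0.0951, 0.0905]
eef_rot: [3.142, 0.0, 2.754]
force: [-0.7, -0.3, -0.3]
grip_width: 0.0004
```

```bash
python3 -c "
from h import *
go([.5307,-.0949,.0895])
snap('wrist','w2');im=snap('side','s2')
c=cv2.imread('pics/s2.png')[200:320,220:330];w=cv2.imread('pics/w2.png')[100:300,180:400]
cv2.imwrite('pics/both2.png',np.hstack([cv2.resize(w,(440,400),interpolation=2),cv2.resize(c,(360,400),interpolation=2)]))"
```

```text
t 3.12 pos [ 0.531  -0.0951  0.0905] rpy [1.8000e+02 1.0000e-02 1.5779e+02] F [-0.65 -0.3  -0.34] w 0.0004
shift [0.0003 0.     0.001 ] turn [0.    0.    0.001]
```

View pics/both2.png

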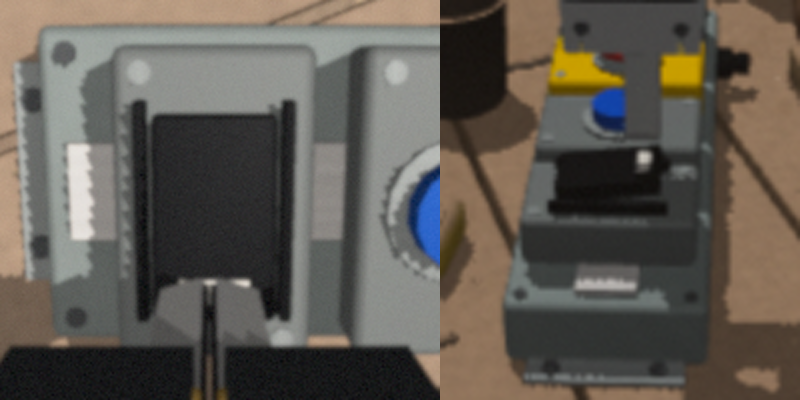

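```bash
python3 -c "
from h import *
print(to_px('side',[[.530,-.0945,.096],[.531,-.0951,.0905],[.5108,-.0868,.083],[.5396,-.0163,.089]]))
im=cv2.imread('pics/s2.png');hsv=cv2.cvtColor(im,cv2.COLOR_BGR2HSV)
m=cv2.inRange(hsv,(100,130,60),(130,255,255));m[:200]=0;m[320:]=0
im0=cv2.imread('pics/side0.png');h0=cv2.cvtColor(im0,cv2.COLOR_BGR2HSV);m0=cv2.inRange(h0,(100,130,60),(130,255,255))
ys,xs=np.where(m0);print('blue',xs.min(),xs.max(),ys.min(),ys.max())
cv2.imwrite('pics/s2c.png',cv2.resize(im[180:280,215:345],(780,600),interpolation=2))"
```

```text
[[280.99883231 247.92609847]
 [281.65716899 250.46544102]
 [270.08130624 253.58126301]
 [272.93018818 229.85285457]]
blue 266 282 227 238
```

View pics/s2c.png

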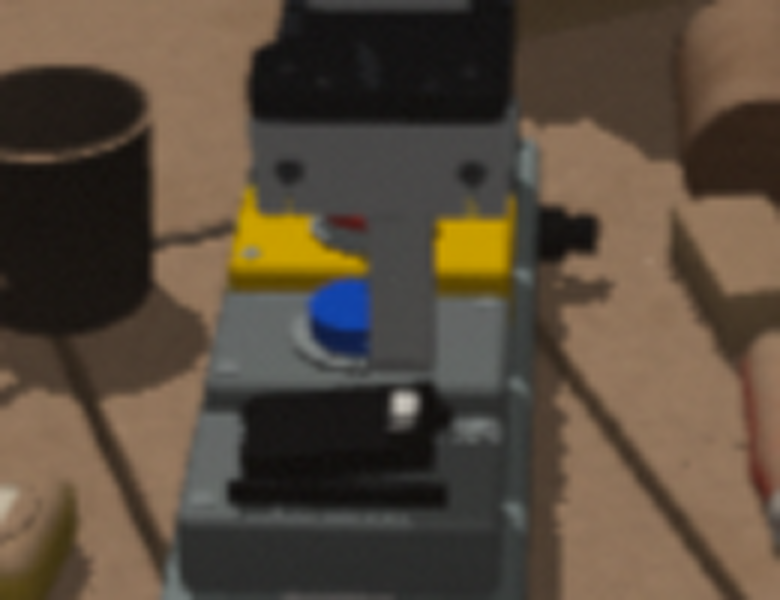

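The side view shows the fingertip ending near row 242, while the reported TCP projects to row 250. The rocker is still off (bar at (282,247)), so the closed tips really sit higher than the reported TCP. I'll keep going down in small steps, watching the force.

move_arm --pt "0 0 0.0008 0 0 0" --pt "0 0 0.0016 0 0 0" --pt "0 0 0.0024 0 0 0" --pt "0 0 0.003 0 0 0" --pt "0 0 0.003 0 0 0"

```text
time_s: 3.63
ee_pos: [0.5309, -0.095, 0.0873]
eef_rot: [-3.142, -0.0, 2.754]
force: [-0.9, -0.3, -0.5]
grip_width: 0.0001
```

move_arm --pt "0 0 0.0005 0 0 0" --pt "0 0 0.001 0 0 0" --pt "0 0 0.0015 0 0 0" --pt "0 0 0.002 0 0 0" --pt "0 0 0.002 0 0 0"

```text
time_s: 4.05
ee_pos: [0.5309, -0.095, 0.0854]
eef_rot: [-3.142, -0.0, 2.754]
force: [-0.4, -0.5, -0.4]
grip_width: 0.0004
```

move_arm --pt "0 0 0.0005 0 0 0" --pt "0 0 0.001 0 0 0" --pt "0 0 0.0015 0 0 0" --pt "0 0 0.002 0 0 0" --pt "0 0 0.002 0 0 0"

```text
time_s: 4.47
ee_pos: [0.5309, -0.095, 0.0833]
eef_rot: [-3.142, -0.0, 2.754]
force: [-0.7, -0.7, 0.6]
grip_width: 0.0002
```

```bash
python3 -c "
from h import *
go([.5307,-.0949,.08])
print(to_px('wrist',[[.530,-.0945,.096],ctrl.get_obs()['ee_pos']]))
snap('wrist','w3');im=snap('side','s3')
c=cv2.imread('pics/s3.png')[190:280,225:335];w=cv2.imread('pics/w3.png')[140:340,180:400]
cv2.imwrite('pics/both3.png',np.hstack([cv2.resize(w,(360,400),interpolation=2),cv2.resize(c,(440,400),interpolation=2)]))"
```

```text
t 4.47 pos [ 0.5309 -0.095   0.0833] rpy [-1.8000e+02 -1.0000e-02  1.5779e+02] F [-0.72 -0.68  0.55] w 0.0002
shift [0.0002 0.0001 0.0033] turn [-0.    -0.     0.001]
[[285.61239093 248.34074588]
 [285.26553445 242.97005723]]
```

View pics/both3.png

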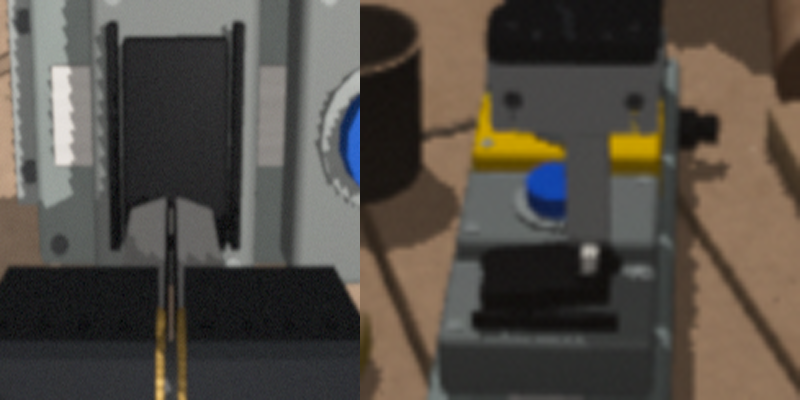

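The wrist view shows the tips centred on the paddle at (172,198). In the side view the tip ends at row 245 with the whole bar visible below it, so there is still a gap and nothing has been touched. I'll continue down in small steps.

move_arm --pt "0 0 0.0006 0 0 0" --pt "0 0 0.0012 0 0 0" --pt "0 0 0.0018 0 0 0" --pt "0 0 0.0024 0 0 0" --pt "0 0 0.003 0 0 0"

```text
time_s: 4.98
ee_pos: [0.5309, -0.095, 0.0804]
eef_rot: [-3.142, -0.0, 2.754]
force: [0.2, 0.3, 0.0]
grip_width: 0.0005
```

move_arm --pt "0 0 0.0006 0 0 0" --pt "0 0 0.0012 0 0 0" --pt "0 0 0.0018 0 0 0" --pt "0 0 0.0024 0 0 0" --pt "0 0 0.003 0 0 0"

```text
time_s: 5.4
ee_pos: [0.5309, -0.095, 0.0774]
eef_rot: [-3.142, -0.0, 2.754]
force: [-0.4, -0.8, 0.6]
grip_width: 0.0004
```

move_arm --pt "0 0 0.0004 0 0 0" --pt "0 0 0.0008 0 0 0" --pt "0 0 0.0012 0 0 0" --pt "0 0 0.0016 0 0 0" --pt "0 0 0.002 0 0 0"

```text
time_s: 5.82
ee_pos: [0.531, -0.095, 0.0754]
eef_rot: [3.142, 0.0, 2.754]
force: [0.0, 0.4, 0.1]
grip_width: 0.0004
```

```bash
python3 -c "
from h import *
go([.5307,-.0949,.08])
snap('wrist','w4');im=snap('side','s4')
c=cv2.imread('pics/s4.png')[190:280,225:335];w=cv2.imread('pics/w4.png')[140:340,180:400]
cv2.imwrite('pics/both4.png',np.hstack([cv2.resize(w,(360,400),interpolation=2),cv2.resize(c,(440,400),interpolation=2)]))"
```

```text
t 5.82 pos [ 0.531  -0.095   0.0754] rpy [180.     0.   157.79] F [0.02 0.38 0.14] w 0.0004
shift [ 0.0003  0.     -0.0046] turn [0.    0.    0.001]
```

View pics/both4.png

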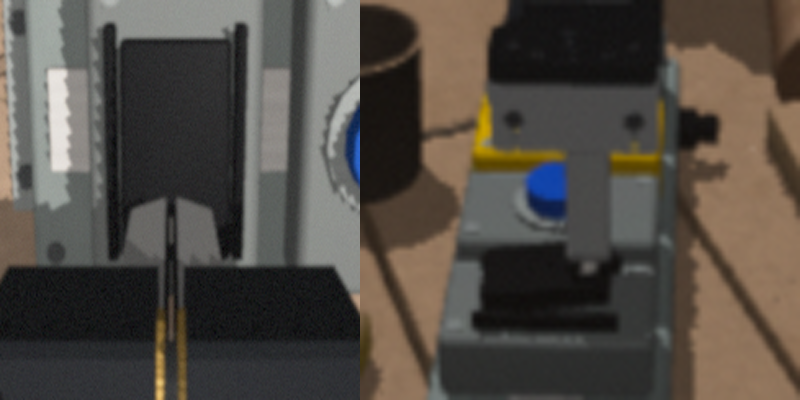

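The side view now shows the tip at row 249, covering most of the bar, with the paddle unmoved. Contact should be a few millimetres lower.

move_arm --pt "0 0 0.0004 0 0 0" --pt "0 0 0.0008 0 0 0" --pt "0 0 0.0012 0 0 0" --pt "0 0 0.0016 0 0 0" --pt "0 0 0.002 0 0 0"

```text
time_s: 6.33
ee_pos: [0.5312, -0.0951, 0.0737]
eef_rot: [3.142, 0.001, 2.754]
force: [1.5, -0.4, 1.9]
grip_width: 0.0007
```

move_arm --pt "0 0 0.0004 0 0 0" --pt "0 0 0.0008 0 0 0" --pt "0 0 0.0012 0 0 0" --pt "0 0 0.0016 0 0 0" --pt "0 0 0.002 0 0 0"

```text
time_s: 6.75
ee_pos: [0.5312, -0.0951, 0.0716]
eef_rot: [3.141, 0.001, 2.754]
force: [2.6, -0.6, 3.0]
grip_width: 0.0003
```

Contact came at a reported z of about 0.0745, so the tips are about 22 mm shorter than reported. The rocker is tipping.

move_arm --pt "0 0 0.0004 0 0 0" --pt "0 0 0.0008 0 0 0" --pt "0 0 0.0012 0 0 0" --pt "0 0 0.0016 0 0 0" --pt "0 0 0.002 0 0 0"

```text
time_s: 7.17
ee_pos: [0.5317, -0.0953, 0.0701]
eef_rot: [3.141, 0.002, 2.754]
force: [4.5, -2.5, 7.8]
grip_width: 0.0003
```

move_arm --pt "0 0 0.0004 0 0 0" --pt "0 0 0.0008 0 0 0" --pt "0 0 0.0012 0 0 0" --pt "0 0 0.0015 0 0 0" --pt "0 0 0.0015 0 0 0"

```text
time_s: 7.58
ee_pos: [0.5322, -0.0955, 0.0689]
eef_rot: [3.141, 0.003, 2.754]
force: [5.6, -2.5, 7.7]
grip_width: 0.0006
```

move_arm --pt "0 0 0.0004 0 0 0" --pt "0 0 0.0008 0 0 0" --pt "0 0 0.001 0 0 0" --pt "0 0 0.001 0 0 0" --pt "0 0 0.001 0 0 0"

```text
time_s: 8.0
ee_pos: [0.5324, -0.0956, 0.0686]
eef_rot: [3.141, 0.004, 2.754]
force: [4.0, -3.1, 14.1]
grip_width: 0.0007
```

move_arm --pt "0 0 0.0004 0 0 0" --pt "0 0 0.0008 0 0 0" --pt "0 0 0.001 0 0 0" --pt "0 0 0.001 0 0 0" --pt "0 0 0.001 0 0 0"

```text
time_s: 8.42
ee_pos: [0.5325, -0.0956, 0.0683]
eef_rot: [3.141, 0.005, 2.754]
force: [0.3, -1.5, 22.7]
grip_width: 0.0009
```

```bash
python3 -c "
from h import *
go([.5307,-.0949,.08])
snap('wrist','w5');im=snap('side','s5')
c=cv2.imread('pics/s5.png')[190:280,225:335];w=cv2.imread('pics/w5.png')[140:340,180:400]
cv2.imwrite('pics/both5.png',np.hstack([cv2.resize(w,(360,400),interpolation=2),cv2.resize(c,(440,400),interpolation=2)]))"
```

```text
t 8.42 pos [ 0.5325 -0.0956  0.0683] rpy [179.97   0.27 157.78] F [ 0.3  -1.5  22.69] w 0.0009
shift [ 0.0019 -0.     -0.0117] turn [0.001 0.009 0.001]
```

View pics/both5.png

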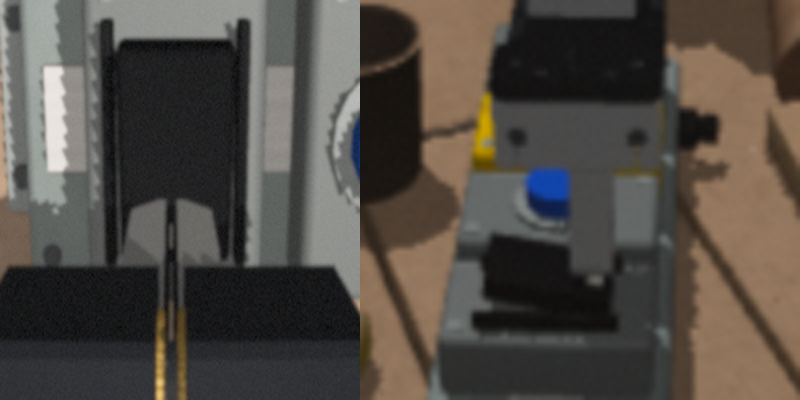

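The rocker is firmly on its stop: 22.7 N, rising at about 9 N/mm, and the side view shows the far end of the paddle raised. I'll lift off and move to blue.

move_arm --pt "0 0 -0.01 0 0 0" --pt "0 0 -0.04 0 0 0" --pt "0 0 -0.05 0 0 0" --pt "0 0 -0.05 0 0 0" --pt "0 0 -0.05 0 0 0"

```text
time_s: 8.93
ee_pos: [0.5306, -0.0949, 0.1153]
eef_rot: [-3.142, -0.0, 2.754]
force: [-0.1, 0.5, -0.5]
grip_width: 0.0004
```

```bash
python3 -c "
from h import *
go([.5396,-.0163,.110])"
```

```text
t 8.93 pos [ 0.5306 -0.0949  0.1153] rpy [-1.8000e+02 -2.0000e-02  1.5779e+02] F [-0.06  0.47 -0.46] w 0.0004
shift [0.0214 0.0762 0.0053] turn [-0.    -0.001  0.001]
```

Moving above blue, then down to just over its top (contact expected at a reported z of about 0.067).

move_arm --pt "0.0075 0.026 0 0 0 0" --pt "0.015 0.052 0 0 0 0" --pt "0.0215 0.076 0.005 0 0 0" --pt "0.0215 0.076 0.01 0 0 0" --pt "0.0215 0.076 0.02 0 0 0"

```text
time_s: 9.35
ee_pos: [0.5395, -0.0158, 0.0947]
eef_rot: [-3.141, -0.001, 2.756]
force: [0.6, -1.0, 0.0]
grip_width: 0.0004
```

move_arm --pt "0 0 0.01 0 0 0" --pt "0 0 0.02 0 0 0" --pt "0 0 0.024 0 0 0" --pt "0 0 0.025 0 0 0" --pt "0 0 0.026 0 0 0"

```text
time_s: 9.77
ee_pos: [0.5397, -0.017, 0.0697]
eef_rot: [-3.141, -0.0, 2.753]
force: [-0.4, 0.1, -0.5]
grip_width: 0.0002
```

```bash
python3 -c "
from h import *
go([.5396,-.0163,.0665])"
```

```text
t 9.77 pos [ 0.5397 -0.017   0.0697] rpy [-1.7999e+02 -2.0000e-02  1.5775e+02] F [-0.42  0.1  -0.52] w 0.0002
shift [0.0004 0.0006 0.0032] turn [-0.    -0.001 -0.   ]
```

move_arm --pt "0 0 0.001 0 0 0" --pt "0 0 0.002 0 0 0" --pt "0 0 0.003 0 0 0" --pt "0 0 0.004 0 0 0" --pt "0 0 0.005 0 0 0"

```text
time_s: 10.18
ee_pos: [0.54, -0.0166, 0.0653]
eef_rot: [3.141, 0.001, 2.754]
force: [-1.2, -0.6, 3.1]
grip_width: 0.0005
```

move_arm --pt "0 0 0.0006 0 0 0" --pt "0 0 0.0012 0 0 0" --pt "0 0 0.0018 0 0 0" --pt "0 0 0.0024 0 0 0" --pt "0 0 0.003 0 0 0"

```text
time_s: 10.6
ee_pos: [0.5399, -0.0166, 0.062]
eef_rot: [3.142, 0.0, 2.754]
force: [0.1, -0.8, 4.7]
grip_width: 0.0006
```

The force of 3–5 N matches the blue button moving. I'll continue to its stop.

move_arm --pt "0 0 0.0006 0 0 0" --pt "0 0 0.0012 0 0 0" --pt "0 0 0.0018 0 0 0" --pt "0 0 0.002 0 0 0" --pt "0 0 0.002 0 0 0"

```text
time_s: 11.02
ee_pos: [0.5399, -0.0166, 0.0602]
eef_rot: [3.142, 0.0, 2.754]
force: [-0.4, -0.4, 6.0]
grip_width: 0.0006
```

move_arm --pt "0 0 0.0004 0 0 0" --pt "0 0 0.0008 0 0 0" --pt "0 0 0.0012 0 0 0" --pt "0 0 0.0015 0 0 0" --pt "0 0 0.0015 0 0 0"

```text
time_s: 11.43
ee_pos: [0.5401, -0.0166, 0.06]
eef_rot: [3.141, 0.001, 2.754]
force: [-7.4, 0.2, 20.4]
grip_width: 0.0006
```

Blue hit a hard stop at 20 N at z=0.060, about 7 mm below first contact. I'll lift clear and cross over red at height.

move_arm --pt "0 0 -0.01 0 0 0" --pt "0 0 -0.04 0 0 0" --pt "0 0 -0.075 0 0 0" --pt "0 0 -0.085 0 0 0" --pt "0 0 -0.085 0 0 0"

```text
time_s: 11.85
ee_pos: [0.5409, -0.0166, 0.1461]
eef_rot: [3.14, 0.004, 2.754]
force: [0.0, -1.4, 0.4]
grip_width: 0.0003
```

```bash
python3 -c "
from h import *
go([.597,.1241,.14])"
```

```text
t 11.85 pos [ 0.5409 -0.0166  0.1461] rpy [179.92   0.24 157.79] F [ 0.01 -1.38  0.39] w 0.0003
shift [0.0012 0.1515 0.0063] turn [0.003 0.008 0.001]
```

move_arm --pt "0 0.038 0 0 0 0" --pt "0 0.076 0 0 0 0" --pt "0 0.114 0 0 0 0" --pt "0 0.1515 0 0 0 0" --pt "0 0.1515 0 0 0 0"

```text
time_s: 12.27
ee_pos: [0.5972, 0.1288, 0.1409]
eef_rot: [-3.141, -0.003, 2.758]
force: [-1.2, -0.5, -0.0]
grip_width: 0.0003
```

```bash
python3 -c "
from h import *
go([.597,.1241,.072])
snap('wrist','w6');im=snap('top','t6');s=snap('side','s6')
print(to_px('wrist',[[.597,.1241,.089],[.5396,-.0163,.082]]))
w=cv2.imread('pics/w6.png');c=cv2.imread('pics/s6.png')[180:280,215:325]
cv2.imwrite('pics/both6.png',np.hstack([cv2.resize(w,(440,330)),cv2.resize(c,(360,330),interpolation=2)]))"
```

```text
t 12.27 pos [0.5972 0.1288 0.1409] rpy [-1.7997e+02 -1.5000e-01  1.5801e+02] F [-1.19 -0.52 -0.02] w 0.0003
shift [-0.0017 -0.0044  0.0688] turn [-0.001 -0.005  0.009]
[[286.27495165 221.39439757]
 [ 87.78964316 218.32643002]]
```

View pics/both6.png

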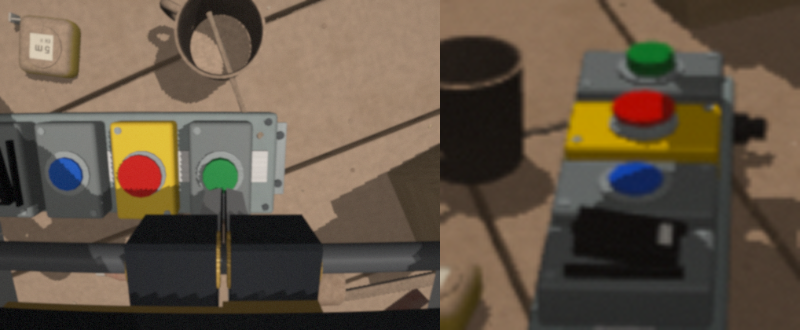

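The side view shows the rocker tipped on (bar end low at (665,235)), blue sunk in at (636,178), and red out. In the wrist view green is at (220,174), under the fingers. I'll go down to it.

```bash
python3 -c "
from h import *
go([.597,.1241,.070])
print(to_px('wrist',[[.597,.1241,.089]])*440/560)"
```

```text
t 12.42 pos [0.5963 0.1236 0.1416] rpy [-1.7991e+02 -1.3000e-01  1.5783e+02] F [ 1.26  0.1  -0.37] w 0.0004
shift [-0.0007  0.0009  0.0716] turn [-0.003 -0.004  0.003]
[[224.93031916 173.95274095]]
```

move_arm --pt "-0.0005 0.0005 0.03 0 0 0" --pt "-0.0005 0.0005 0.055 0 0 0" --pt "-0.0005 0.0005 0.068 0 0 0" --pt "-0.0005 0.0005 0.071 0 0 0" --pt "-0.0005 0.0005 0.072 0 0 0"

```text
time_s: 12.83
ee_pos: [0.5971, 0.1228, 0.0707]
eef_rot: [-3.141, -0.001, 2.753]
force: [-0.4, 0.3, 0.1]
grip_width: 0.0004
```

move_arm --pt "0 0 0.001 0 0 0" --pt "0 0 0.002 0 0 0" --pt "0 0 0.003 0 0 0" --pt "0 0 0.004 0 0 0" --pt "0 0 0.005 0 0 0"

```text
time_s: 13.25
ee_pos: [0.5979, 0.1239, 0.0669]
eef_rot: [3.141, 0.001, 2.754]
force: [0.6, -0.5, 2.0]
grip_width: 0.0003
```

move_arm --pt "0 0 0.0006 0 0 0" --pt "0 0 0.0012 0 0 0" --pt "0 0 0.0018 0 0 0" --pt "0 0 0.0024 0 0 0" --pt "0 0 0.003 0 0 0"

```text
time_s: 13.67
ee_pos: [0.5979, 0.124, 0.0636]
eef_rot: [3.141, 0.001, 2.754]
force: [0.0, -0.9, 3.4]
grip_width: 0.0007
```

move_arm --pt "0 0 0.0006 0 0 0" --pt "0 0 0.0012 0 0 0" --pt "0 0 0.0018 0 0 0" --pt "0 0 0.0024 0 0 0" --pt "0 0 0.003 0 0 0"

```text
time_s: 14.08
ee_pos: [0.5978, 0.124, 0.0606]
eef_rot: [3.141, 0.0, 2.754]
force: [2.6, -1.3, 4.5]
grip_width: 0.0009
```

move_arm --pt "0 0 0.0004 0 0 0" --pt "0 0 0.0008 0 0 0" --pt "0 0 0.0012 0 0 0" --pt "0 0 0.0015 0 0 0" --pt "0 0 0.0015 0 0 0"

```text
time_s: 14.5
ee_pos: [0.598, 0.124, 0.0601]
eef_rot: [3.141, 0.001, 2.754]
force: [-3.5, -1.0, 14.1]
grip_width: 0.0008
```

Green is on its stop: 14 N against the 5 N spring, at the same z as blue's stop. I'll hold once more to confirm it's steady.

move_arm --pt "0 0 0.0003 0 0 0" --pt "0 0 0.0003 0 0 0" --pt "0 0 0.0003 0 0 0" --pt "0 0 0.0003 0 0 0" --pt "0 0 0.0003 0 0 0"

```text
time_s: 14.92
ee_pos: [0.598, 0.124, 0.06]
eef_rot: [3.141, 0.001, 2.754]
force: [-3.9, -1.3, 17.7]
grip_width: 0.0007
```

```bash
python3 -c "
from h import *
snap('top','t7');im=cv2.imread('pics/t7.png');s=snap('side','s7')
c=cv2.imread('pics/s7.png')[160:320,170:370]
cv2.imwrite('pics/both7.png',np.hstack([cv2.resize(im,(400,320)),cv2.resize(c,(400,320),interpolation=2)]))
go([.597,.1241,.06])"
```

```text
t 15.02 pos [0.598  0.124  0.0601] rpy [1.7997e+02 6.0000e-02 1.5779e+02] F [-4.05 -1.86 15.89] w 0.0003
shift [ 0.001  -0.0003  0.0001] turn [0.001 0.002 0.001]
```

View pics/both7.png

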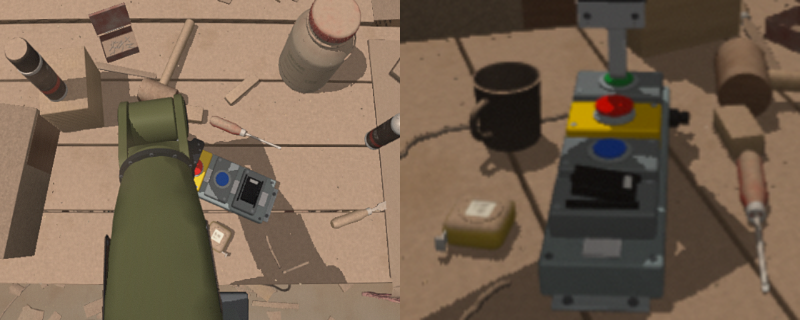

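The side view shows green pressed under the fingertip at (617,78), red out, blue in and the rocker on. The loose things haven't moved. Handing in.

```bash
python3 -c "
from h import *
print(ctrl.hand_in())"
```

```text
the job is handed in; nothing more can be done
None
```

I pressed all three controls in the order asked and handed the job in at about 15 s, with the arm still holding the green button down.

| Control | Result | Force at its stop | Check |
|---|---|---|---|
| Rocker | Tipped fully on | 23 N | White-bar end seen low in the last pictures |
| Blue button | Fully in, stays in | 20 N | About 7 mm of travel; seen still in after release |
| Green button | Held fully down | 16–18 N, steady | Stopped at the same height as blue, well above its 5 N spring |

- **Surroundings:** the last side view shows the red button out and the tape measure, mug, sanding block and screwdriver where they were. I judged the loose things by eye and did not measure them again.
- **Disagreement:** the closed fingertips ended about 22 mm higher than the reported TCP height. I found this from the side camera, confirmed it by contact, and took the end points from force instead of height. Horizontal positions agreed to about 2 mm.
- **Budget:** I viewed 11 pictures, one over the 10.

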